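# Lay the perfume carton down in the red-taped spot

### The arm

A 7-joint arm with a two-finger parallel gripper is mounted at the origin on the work surface. World frame = base frame: x ahead of the robot, y to its left, z up, the work surface at z = 0. Lengths are in m, angles in rad, forces in N, time in s.
With the tool pointing down it reaches from about 0.4 to 0.85 m from the base axis. Payload 10.4 kg.
Tool frame: the origin (TCP) lies at the very end of the fingers, on their centre line; the grasp point (between the pads) lies 19 mm behind it; z points along the fingers, y is the line along which they close (so a half turn about z gives the same grasp; the last joint's range is limited). The gripper opens to 87 mm and grips with 3 to 60 N. Pads are 19 mm wide; open, the fingers measure 117 mm over their backs; the gripper's body (75 mm by 190 mm) begins 51 mm behind the grasp point.
Start: joints at [-0.023, 0.332, -0.065, 1.46, 0.022, 1.35, -0.088], TCP at [0.625, 0, 0.223] pointing down, gripper open.
Joint ranges: [-2.6, 2.6], [-0.5, 2.12], [-1.47, 1.34], [0.16, 2.42], [-1.27, 4.41], [0.06, 2.06], [-2.6, 2.6]. Speed limits (rad/s): [2.22, 2.22, 2.79, 2.79, 3.14, 3.14, 3.14].

### API

Orientations are given as a unit quaternion [x, y, z, w].
In Python, from bench import r gives the robot as it stands.
- The arm moves only by the shell command python3 -m crank 'ROWS' [FORCE]. ROWS is JSON, a list that holds one entry, the list of rows, each a list of 5 numbers: the shift along the tool's x, y, z in mm, then the turn about the tool's z in degrees, then the opening, from -1 (shut) to 1 (fully open). A call has 1 to 20 rows; each row is the pose to reach, as a shift and turn from the pose commanded when the call began, along the tool's axes at that moment; what a row does not reach only later rows make up. A row lasts 1/10 s, in which the tool goes at most 50 mm and 8.59 degrees, less where a joint would pass 70% of its speed; a pose out of reach is approached as far as the arm can. A call with a gripper value outside its range is refused whole. The fingers move at their own pace and stop on an object; FORCE is the grip in N (left out, the last holds). Time passes only in rows, so rows that repeat a pose let the fingers close. It gives the time, the measured TCP pose, the force, the opening and the grip force at its end, in the units of the state.
- r.read_state(): the state, without advancing time (a new reading comes with each control period).
- r.camera(name): name is "scene" or "side" or "wrist"; returns a dict with "image" (384x512x3 uint8, red, green, blue), "vfov" (degrees; the focal length in pixels is half the picture's height over the tangent of half this angle, whatever the lens; pixels are square), "cx", "cy" (the principal point, pixels), "eye" and "attitude" of the camera in the world. Camera axes: x right, y down, z forward; pixel columns grow to the right and rows downward; lengths in m; the calibration is good to about 2 mm. A picture is of the moment at which its call begins. There is no depth.
- r.close_job(): hands the job in; it is judged then, once.
The state is a dict: "time": time; "joint_positions": joint angles; "joint_vel": joint speeds; "joint_torque": joint torques, N m; "ee_pos": TCP position; "eef_rot": TCP orientation; "ft_force": force on the tool from outside, world axes, zero at the start; "torque": the same for the moment, N m; "width": finger opening in m; "grip_force": force on a finger pad.
Only numpy, scipy, OpenCV 4.12 (cv2) and the standard library are available. Lean on these libraries where they do the work, as an engineer would, in place of code of your own. Each camera call takes 0.05 s, during which the arm holds its last target. There are 200 camera calls.

### The job

On the shared dressing table the tall perfume carton is standing between two taped spots: tip it over with the fingertips (a push high on its side does it) so that it ends up lying flat on its broad face, wholly inside the red-taped outline and never laid in the yellow one. Push only, do not grip or lift the carton; if it would fall short, slide it along the mat with the fingers before tipping it or nudge it home afterwards. Leave everything else on the table where it is.

Things in the scene. Friction and masses are not known exactly. Their poses are not given: they have to be found in the camera images.
- carton: Purple perfume carton, gold bands: rigid box, 62 (x) x 42 (y) x 135 mm (z, up), 0.13-0.25 kg, evenly filled. Origin: centre of its foot. Its broad faces look along +y and -y, one to each outline; pushed high on one it tips over the far foot edge; pushed low it slides. Starts upright across the joint of the outlines, up to 20 mm off along y, turned up to 0.12 rad.
- carton_mid (a point): Centre of the carton's solid, 67.5 mm above its foot along its z.
- carton_foot_a (a point): Point on the carton's middle plane at its foot (z = 0) and its -x edge (x = -31 mm). When it lies on a broad face the four such points are the corners of its outline seen from above.
- carton_foot_b (a point): Point on the carton's middle plane at its foot (z = 0) and its +x edge (x = +31 mm). When it lies on a broad face the four such points are the corners of its outline seen from above.
- carton_head_a (a point): Point on the carton's middle plane at its top (z = 135 mm) and its -x edge (x = -31 mm). When it lies on a broad face the four such points are the corners of its outline seen from above.
- carton_head_b (a point): Point on the carton's middle plane at its top (z = 135 mm) and its +x edge (x = +31 mm). When it lies on a broad face the four such points are the corners of its outline seen from above.
- mat: Thin stiff dark grey mat fixed on the dressing table, 170 mm (its x) x 440 mm (its y) x 2 mm; its upper face is 2 mm above the table. Origin under its centre. The two taped outlines lie on it end to end along its y; which of them lies at +y varies.
- red_outline: Flat rectangle of red tape on the mat, long sides along the mat's y. Free space inside 120 mm (its x) x 190 mm (its y), tape 7 mm wide around it. Origin at its centre on the mat's upper face, axes parallel to the mat's. The two outlines' centres are 206 mm apart: the inner edges of their neighbouring short sides lie 8 mm either side of the mat's middle.
- yellow_outline: Flat rectangle of yellow tape on the mat, long sides along the mat's y. Free space inside 120 mm (its x) x 190 mm (its y), tape 7 mm wide around it. Origin at its centre on the mat's upper face, axes parallel to the mat's. The two outlines' centres are 206 mm apart: the inner edges of their neighbouring short sides lie 8 mm either side of the mat's middle.
- nail_clipper: Bystander: steel nail clipper, 58 x 13 x 10 mm, lying; origin under its middle.
- trinket_pot: Bystander: turquoise ceramic trinket pot with its lid on, 74 mm across, 77 mm high, standing; origin under its centre.
- hairbrush: Bystander: wooden hairbrush with a round head 72 mm across, 28 mm high, lying bristles down; origin under the head's centre, handle runs 160 mm along its -y.
- red_mirror: Bystander: folded red plastic hand mirror, round, 92 mm across, 14 mm high, lying; origin under its centre.
- nail_polish: Bystander: small crimson nail polish bottle with a black cap, 28 mm across, 66 mm high, standing; origin under its centre.
- cream_jar: Bystander: cream-coloured jar with a pink lid, 57 mm across, 42 mm high, standing; origin under its centre.
Things that resemble listed ones, but are neither listed nor needed, are in the scene too. Of the things that look like the carton, take the one that is farthest to the robot's left at the start.

How it is judged:
On the way:
1. the carton has been tipped over onto the red side (angle between carton's own z axis and vertical above 1.4 rad and y of carton_mid in the frame of red_outline between -0.1 and 0.1 m), for 0.1 s.
At the end, for the whole second after the job is handed in: The carton lies flat and still on a broad face (its long axis within about 4 degrees of level), and all four corners of it are inside the red outline, at most 4 mm over the inner edge of the tape (angle between carton's own z axis and vertical between 1.5 and 1.64 rad and height (world z) of carton_mid below 0.027 m and x of carton_foot_a in the frame of red_outline between -0.064 and 0.064 m and y of carton_foot_a in the frame of red_outline between -0.099 and 0.099 m and x of carton_foot_b in the frame of red_outline between -0.064 and 0.064 m and y of carton_foot_b in the frame of red_outline between -0.099 and 0.099 m and x of carton_head_a in the frame of red_outline between -0.064 and 0.064 m and y of carton_head_a in the frame of red_outline between -0.099 and 0.099 m and x of carton_head_b in the frame of red_outline between -0.064 and 0.064 m and y of carton_head_b in the frame of red_outline between -0.099 and 0.099 m and linear speed of carton below 0.02 m/s); the robot touches nothing.
It fails at once if the carton is gripped or pressed hard (fingers on it with over 25 N) (contact force between the fingers and carton above 25 N).
It fails at once if the carton is lifted off the mat (height (world z) of carton_mid above 0.085 m or height (world z) of carton above 0.045 m).
It fails at once if the carton is laid down in the yellow outline (angle between carton's own z axis and vertical above 1.4 rad and y of carton_mid in the frame of yellow_outline between -0.1 and 0.1 m).
It fails at once if another thing on the table is shifted by more than 15 mm or tipped over (distance of any of nail_clipper, trinket_pot, hairbrush, red_mirror, nail_polish, cream_jar from where it was at the start of the episode above 0.015 m or angle between any of nail_clipper, trinket_pot, hairbrush, red_mirror, nail_polish, cream_jar's own z axis and vertical above 0.5 rad).
It also fails if it takes over 38 s, if anything falls off the work surface, if the arm or the gripper's body presses on something with over 40 N, if the wrist force passes 120 N, or if a joint passes its speed limit or range.

## Working session

There is one attempt and no reset: what is moved stays moved. The work goes in short steps, Python scripts to look and compute and a shell command to move; the robot and the scene stay as the last step left them, time stands still between calls to the robot, and variables do not carry over. Pictures are saved under pics/ and viewed, at most 10 in all, crops included, and the job is handed in when it is done.

```bash
mkdir -p pics; ls
python3 - <<'E'
from bench import r
import cv2,pickle,numpy as np
s=r.read_state();print(s['time'],s['ee_pos'],s['eef_rot'],s['width'])
for n in("scene","side"):
    c=r.camera(n);pickle.dump(c,open(f'pics/{n}0.pkl','wb'));cv2.imwrite(f'pics/{n}0.png',c['image'][:,:,::-1])
    print(n,c['vfov'],c['cx'],c['cy'],c['eye'],c['attitude'],[k for k in c])
E
```

```text
pics
0.0 [ 6.24610306e-01 -1.62516131e-05  2.21744646e-01] [ 7.07106890e-01  7.07106302e-01 -5.33519586e-04 -4.88617582e-04] 0.08690295811651026
scene 51.544592410093415 253.69561455419827 197.1099915805339 [0.87796851 0.64120631 0.75162684] [ 0.20821561  0.89388386 -0.38526023 -0.09587729] ['image', 'vfov', 'cx', 'cy', 'eye', 'attitude']
side 45.915137354874986 251.8604469009839 188.1020677672736 [0.49026393 1.15098991 0.72361263] [-0.04181279  0.8555721  -0.51589509  0.0100167 ] ['image', 'vfov', 'cx', 'cy', 'eye', 'attitude']
```

View pics/scene0.png

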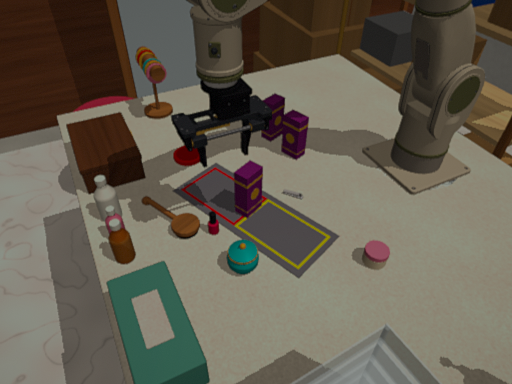

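View pics/side0.png

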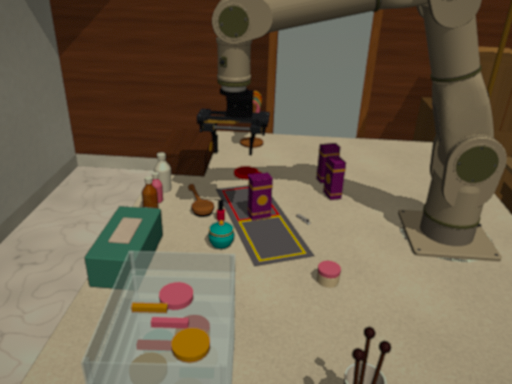

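The scene view shows the target carton at about (248,190) on the mat. The red outline is on the far (−y) side, centred near (222,192), and yellow is near (283,232). The nail polish is at (213,224), the pot at (242,257) and the clipper at (292,194). The side view agrees, with the carton at (260,195).

```bash
cat > h.py <<'E'
import numpy as np,cv2,pickle
from scipy.spatial.transform import Rotation as R
def ray(c,uv):
    f=c['image'].shape[0]/2/np.tan(np.radians(c['vfov'])/2)
    uv=np.atleast_2d(uv).astype(float)
    d=np.c_[(uv[:,0]-c['cx'])/f,(uv[:,1]-c['cy'])/f,np.ones(len(uv))]
    return R.from_quat(c['attitude']).apply(d)
def plane(c,uv,z):
    d=ray(c,uv);e=np.array(c['eye']);return e+d*((z-e[2])/d[:,2])[:,None]
def proj(c,p):
    f=c['image'].shape[0]/2/np.tan(np.radians(c['vfov'])/2)
    q=R.from_quat(c['attitude']).inv().apply(np.atleast_2d(p)-c['eye']);return q[:,:2]/q[:,2:]*f+[c['cx'],c['cy']]
def masks(c):
    h=cv2.cvtColor(c['image'],cv2.COLOR_RGB2HSV);H,S,V=[h[...,i].astype(int) for i in range(3)]
    return dict(yellow=(H>=24)&(H<=34)&(S>150)&(V>100),red=((H<=5)|(H>=175))&(S>170)&(V>90),purple=(H>=138)&(H<=165)&(S>100)&(V>25))
def big(m,near):
    n,l,st,ce=cv2.connectedComponentsWithStats(m.astype(np.uint8))
    i=min([i for i in range(1,n) if st[i,4]>60],key=lambda i:np.hypot(*(ce[i]-near)));return l==i
E
python3 - <<'E'
from h import *
for n,ny,np_ in(("scene",(283,232),(248,190)),("side",(268,240),(260,197))):
    c=pickle.load(open(f'pics/{n}0.pkl','rb'));m=masks(c)
    k=np.ones((3,3),np.uint8)
    y=cv2.dilate(m['yellow'].astype(np.uint8),k);y=big(y,ny)&m['yellow']
    P=plane(c,np.argwhere(y)[:,::-1],.002)[:,:2].astype(np.float32)
    rc=cv2.minAreaRect(P*1000);print(n,'yellow',rc)
    r_=m['red'];P=plane(c,np.argwhere(r_)[:,::-1],.002)[:,:2]
    k_=(np.abs(P-P.mean(0))<.3).all(1);print('red px',r_.sum(),P[:,1].min(),P.min(0),P.max(0))
    p=cv2.morphologyEx(m['purple'].astype(np.uint8),cv2.MORPH_CLOSE,np.ones((7,7),np.uint8));p=big(p,np_)
    ct=max(cv2.findContours(p.astype(np.uint8),0,1)[0],key=len);hull=cv2.convexHull(ct)
    ap=cv2.approxPolyDP(hull,3,True)[:,0];print('poly',ap.tolist());print(' top',plane(c,ap,.137)[:,:2].round(4).tolist());print(' foot',plane(c,ap,.002)[:,:2].round(4).tolist())
    im=c['image'][:,:,::-1].copy();im[y]=(255,255,255);im[r_]=(255,0,0);cv2.polylines(im,[ap.reshape(-1,1,2)],True,(0,255,0))
    x,yy=np.array(np_)-(75,62);cv2.imwrite(f'pics/{n}1.png',cv2.resize(im[yy:yy+130,x:x+170],None,fx=4,fy=4,interpolation=0))
E
```

```text
scene yellow ((507.444091796875, 71.93588256835938), (135.0101318359375, 203.785888671875), 21.87373161315918)
red px 561 -1.1491924547051842 [ 0.48585251 -1.14919245] [0.88813895 0.00736626]
poly [[251, 161], [262, 167], [261, 202], [247, 217], [235, 210], [234, 173]]
 top [[0.5274, -0.062], [0.5136, -0.0289], [0.5726, 0.0802], [0.6208, 0.1083], [0.6351, 0.0778], [0.585, -0.0378]]
 foot [[0.4504, -0.2165], [0.4335, -0.1761], [0.5055, -0.0431], [0.5643, -0.0088], [0.5818, -0.0459], [0.5206, -0.187]]
side yellow ((506.8614501953125, 76.44189453125), (136.25689697265625, 201.8330078125), 21.923030853271484)
red px 137 -0.3630320932079907 [ 0.48950977 -0.36303209] [0.90009315 0.00092938]
poly [[267, 173], [271, 177], [270, 214], [252, 218], [248, 213], [248, 175]]
 top [[0.5292, -0.0568], [0.5163, -0.0318], [0.5095, 0.1766], [0.5527, 0.2012], [0.5646, 0.1786], [0.5838, -0.0359]]
 foot [[0.5382, -0.3347], [0.5222, -0.304], [0.5139, -0.0477], [0.567, -0.0174], [0.5817, -0.0451], [0.6054, -0.309]]
```

View pics/scene1.png

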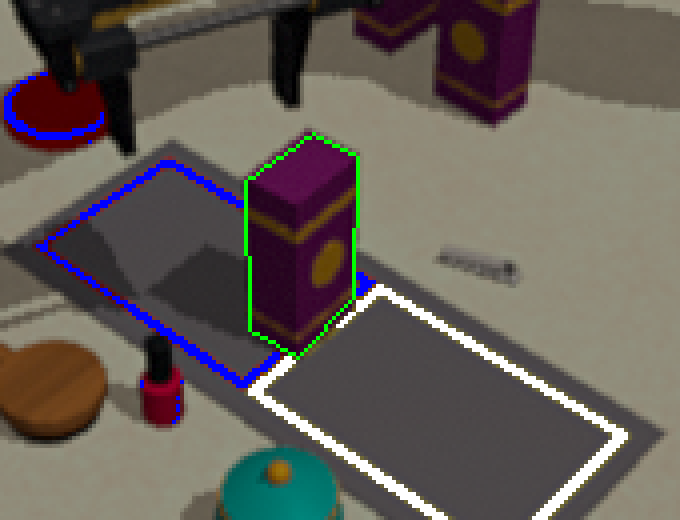

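The scene crop confirms the fit. The mat's long axis is u=(−0.373,0.928), with its middle at about (0.5455,−0.0215). The carton is about 13 mm toward red and square to the mat, so tipping it in place should land it near the red centre. Next I'll go behind it on the yellow side.

```bash
python3 -m crank '[[[5,-24,0,-6,-0.4],[10,-48,0,-12,-0.4],[15,-72,0,-18,-0.4],[20,-96,0,-22,-0.4],[20,-96,0,-22,-0.4],[20,-96,30,-22,-0.4],[20,-96,60,-22,-0.4],[20,-96,90,-22,-0.4],[20,-96,105,-22,-0.4],[20,-96,105,-22,-0.4],[20,-96,105,-22,-0.4]]]' 10
python3 - <<'E'
from bench import r
import cv2
c=r.camera("side");cv2.imwrite('pics/s2.png',cv2.resize(c['image'][110:290,150:390,::-1],None,fx=3,fy=3))
s=r.read_state();print(s['ee_pos'],s['eef_rot'],s['ft_force'],s['width'])
E
```

```text
time: 1.2
ee_pos: [0.5294, 0.0199, 0.1179]
eef_rot: [0.559, 0.829, 0.0, -0.0]
ft_force: [0.0, 0.3, 0.4]
width: 0.0261
grip_force: 0.0
[0.52978549 0.02002437 0.11849011] [5.59408763e-01 8.28891696e-01 4.14066795e-04 4.70390793e-04] [0.76269132 0.30994622 0.08833185] 0.02606732715945452
```

View pics/s2.png

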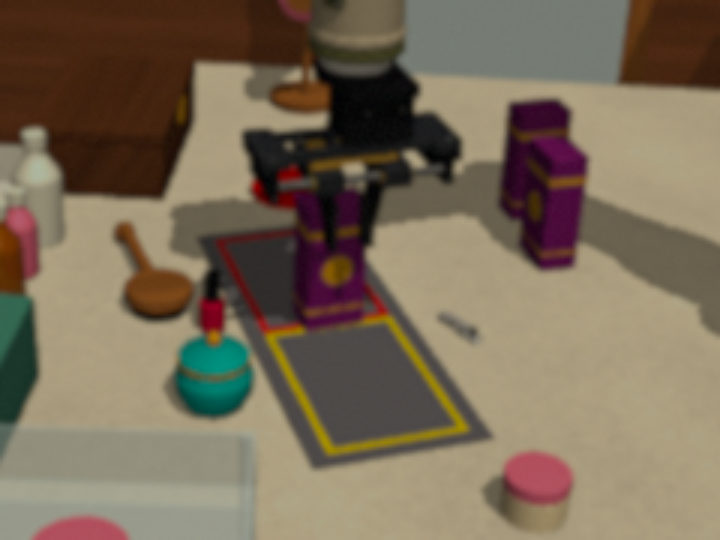

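In the side view the fingertips (about (350,240) in the crop) are behind the carton and lined up with its face (about (330,260)). The bystanders haven't moved. Now a slow push along −tool x.

```bash
python3 -m crank '[[[-10,0,0,0,-0.4],[-18,0,0,0,-0.4],[-22,0,0,0,-0.4],[-26,0,0,0,-0.4],[-30,0,0,0,-0.4],[-34,0,0,0,-0.4],[-38,0,0,0,-0.4],[-42,0,0,0,-0.4],[-46,0,0,0,-0.4],[-50,0,0,0,-0.4],[-54,0,0,0,-0.4]]]'
python3 - <<'E'
from bench import r
import cv2
c=r.camera("scene");cv2.imwrite('pics/s3.png',cv2.resize(c['image'][90:290,130:380,::-1],None,fx=3,fy=3))
E
```

```text
time: 2.35
ee_pos: [0.5494, -0.0304, 0.1175]
eef_rot: [0.559, 0.829, 0.0, 0.0]
ft_force: [-0.6, 0.4, 0.2]
width: 0.0261
grip_force: 0.1
```

View pics/s3.png

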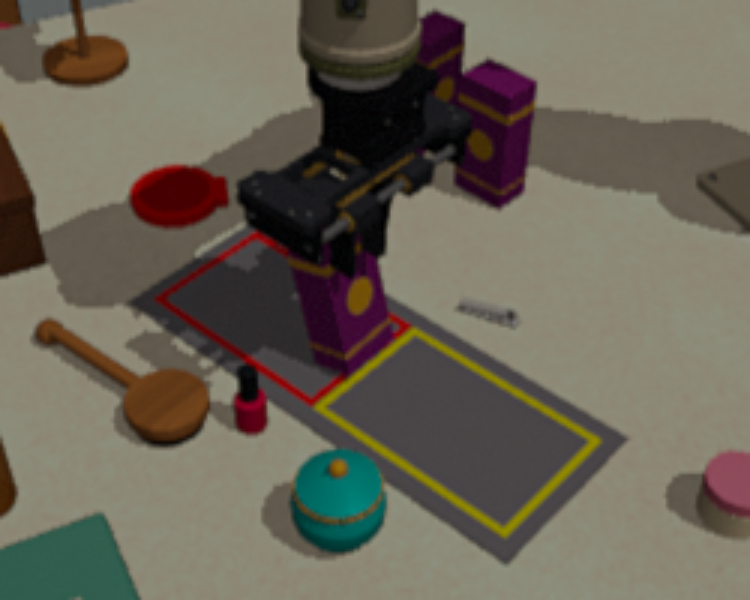

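The carton is tipping about its far foot edge (foot near (350,365), head near (335,265) in the crop). It isn't sliding, so I'll keep pushing.

```bash
python3 -m crank '[[[-4,0,0,0,-0.4],[-8,0,0,0,-0.4],[-12,0,0,0,-0.4],[-16,0,0,0,-0.4],[-20,0,0,0,-0.4],[-24,0,0,0,-0.4],[-24,0,0,0,-0.4],[-24,0,0,0,-0.4],[-24,0,0,0,-0.4],[-10,0,-50,0,-0.4],[30,0,-60,0,-0.4],[70,0,-60,0,-0.4],[110,0,-60,0,-0.4],[110,0,-60,0,-0.4]]]'
python3 - <<'E'
from bench import r
import cv2,pickle
c=r.camera("scene");pickle.dump(c,open('pics/scene4.pkl','wb'));cv2.imwrite('pics/s4.png',cv2.resize(c['image'][90:290,130:380,::-1],None,fx=3,fy=3))
E
```

```text
time: 3.8
ee_pos: [0.5062, 0.0779, 0.178]
eef_rot: [0.556, 0.831, 0.001, -0.0]
ft_force: [0.1, 0.1, 0.2]
width: 0.0258
grip_force: 0.0
```

View pics/s4.png

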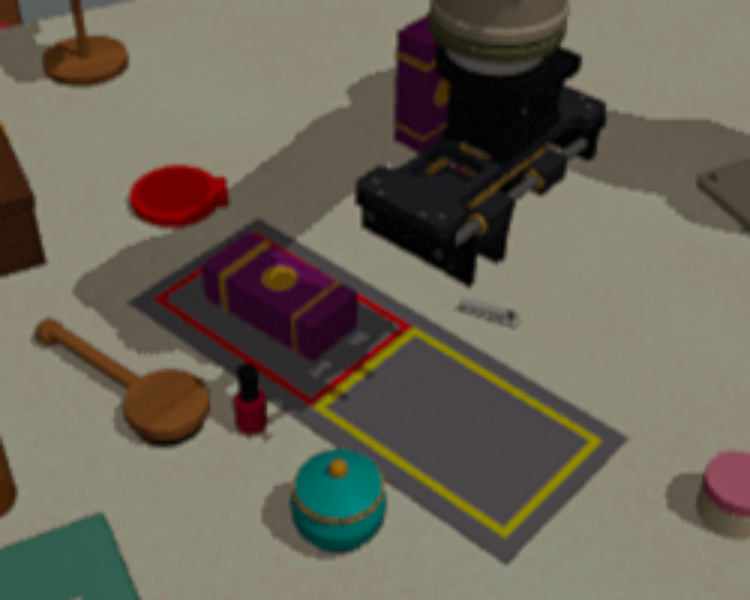

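It's lying flat inside the red outline (crop corners about (205,265) to (355,310)). I'll check the margins with numbers.

Run:
```python
from h import *
c=pickle.load(open('pics/scene4.pkl','rb'));m=masks(c)
y=big(cv2.dilate(m['yellow'].astype(np.uint8),np.ones((3,3),np.uint8)),(283,232))&m['yellow']
(yc,_,a)=cv2.minAreaRect((plane(c,np.argwhere(y)[:,::-1],.002)[:,:2]*1000).astype(np.float32));a=np.radians(a);print(yc,a)
u=np.array([-np.sin(a),np.cos(a)]);v=np.array([np.cos(a),np.sin(a)]);rc=np.array(yc)-206*u
p=big(cv2.morphologyEx(m['purple'].astype(np.uint8),cv2.MORPH_CLOSE,np.ones((7,7),np.uint8)),(222,188))
ct=max(cv2.findContours(p.astype(np.uint8),0,1)[0],key=len)
ap=cv2.approxPolyDP(cv2.convexHull(ct),3,True)[:,0]
f=lambda z:(plane(c,ap,z)[:,:2]*1000-rc)@np.c_[v,u]
for q,t,b in zip(ap,f(.044),f(.002)):print(q,'top v,u',t.round(),'foot',b.round())
```

```text
(507.2307434082031, 71.94786071777344) 0.3840117503543448
[197 178] top v,u [ 35. -64.] foot [   4. -103.]
[213 168] top v,u [-25. -62.] foot [ -59. -101.]
[248 187] top v,u [-31.  64.] foot [-66.  33.]
[248 198] top v,u [ 0. 93.] foot [-33.  63.]
[234 210] top v,u [56. 96.] foot [27. 67.]
[198 189] top v,u [ 63. -28.] foot [ 34. -65.]
```

The carton spans about ±67 mm along the outline and ±34 mm across, against limits of 99 and 64. The gripper is clear of everything.

```bash
python3 -c "
from bench import r
print(r.close_job())"
```

```text
the job is handed in; nothing more can be done
None
```

The carton was tipped in one slow push and measured flat and centred inside the red outline (about 30 mm to spare all round), nothing else looked moved in the pictures, and the job is handed in; no verdict was returned.

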